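# Release the parked ink roller with the two-key gate

## Task

In the print studio, let the parked black rubber roller run down its wooden ramp into the catch tray: press both yellow keys of the red gate box together, one with each fingertip, all the way down, and keep both down for about two seconds more, until the roller has settled in the tray; then let both keys come back up and move clear. Do not touch the roller itself, grasp nothing, and leave the ink tin, oil bottle, print block and hand roller where they stand.

Things in the scene. Friction and masses are not known exactly. Their poses are not given: they have to be found in the camera images.
- rack: Fixed roller rack, 325 x 150 mm. Origin on the work surface between key box and ramp; x runs from the keys down the ramp to the tray, y left, z up. Red key box: x -85 to -5 mm, 137 wide, 75 high. Ramp: x -4 to 165 mm, 125 wide, 75 high at x = 0, falling 10 degrees, side cheeks 24 mm above it. A pin per key stands 9 mm out of the ramp at x 65, y +-32 mm.
- tray_mid (a point): Floor of the cork-lined catch tray at the ramp's foot, under the roller's resting place: 202 mm along the rack's x. The tray lies 12 mm below the ramp's end and is closed by a wall at x 224 to 232 mm, 60 mm high.
- key_left_top (a point): Centre of the top face of the left yellow key (rack x -50, y +32 mm, 92 mm above the work surface when up); moves down with the key. Flat cap, 34 mm along the rack's x by 28 mm along its y. The keys are 64 mm apart centre to centre, with a 36 mm gap between.
- key_right_top (a point): The same for the right key (rack x -50, y -32 mm).
- key_left (a joint): How far the left key is pressed down, m: 0 up, 0.012 on its stop. A spring resists with about 2 N at first and 6 N at the stop and brings it back up. Each key draws its own stop pin down as far as it moves; both must be down over about 8 mm at once to let the roller pass; one pin alone holds it.
- key_right (a joint): The same for the right key.
- roller: Loose black rubber roller, 40 mm in diameter, 120 mm long, about 0.3 kg. Origin at its centre, y along its length. Parked on the ramp against the pins, centre at rack x 48 mm, 87 mm up; once freed it rolls to the tray and settles within about 1.5 s, centre at about rack x 204 mm, 47 mm up.
- ink_tin: Bystander: round steel ink tin with blue label, 68 mm in diameter, 62 mm high; origin at the centre of its underside. Stands beside the rack.
- oil_bottle: Bystander: small bottle with black cap, 52 mm in diameter, 130 mm high; origin at the centre of its underside. Stands beside the rack.
- print_block: Bystander: wooden relief-print block with grey face, 85 x 65 x 25 mm; origin at the centre of its underside. Lies beside the rack.
- brayer: Bystander: hand ink roller lying down, rubber roll 76 mm long and 32 mm thick, black handle reaching 135 mm from the roll's axis along its own -x; origin on the table below the roll's axis.
Mind the look-alikes: they are no part of the job. Leave any pink look-alike of the roller alone.

How it is judged:
By the outcome, as a careful person would: the job done as asked, in the order asked, and still so for the second after the job is handed in, with the robot touching nothing.
It also fails if it takes over 35 s, if anything falls off the work surface, if the arm or the gripper's body presses on something with over 40 N, if the wrist force passes 120 N, or if a joint passes its speed limit or range.

## Robot

A 6-joint arm with a two-finger parallel gripper is mounted at the origin on the work surface. World frame = base frame: x ahead of the robot, y to its left, z up, the work surface at z = 0. Lengths are in mm, angles in rad, forces in N, time in s.
With the tool pointing down it reaches from about 350 to 975 mm from the base axis. Payload 7.1 kg.
Tool frame: the origin (TCP) lies between the finger pads; the fingertips stand 14 mm ahead of it and the grasp point (between the pads) lies 5 mm behind it (ctrl.tcp_to_tips is the distance from the TCP to the fingertips, in mm); z points along the fingers, y is the line along which they close (so a half turn about z gives the same grasp; the last joint's range is limited). The gripper opens to 88 mm and grips with 3 to 60 N. Pads are 20 mm wide; open, the fingers measure 115 mm over their backs; the gripper's body (75 mm by 178 mm) begins 61 mm behind the grasp point.
Start: joints at [1.127, 0.423, 1.63, -0, 1.089, -0.019], TCP at [257.554, 569.448, 236.675] pointing down, gripper open.
Joint ranges: [-3, 3], [-0.9, 2.11], [0.09, 2.58], [-1.31, 4.45], [0.11, 2.69], [-2.54, 2.54]. Speed limits (rad/s): [2.39, 2.39, 3.01, 3.14, 3.14, 3.14].

## Interface

Orientations are given as a rotation vector (axis times angle).
In Python, from workcell import ctrl gives the robot as it stands.
- The arm moves only by the tool apply_moves, never from a script. Its argument "series" is a list that holds one entry, the list of rows, each a list of 7 numbers: the shift along the tool's x, y, z in cm, then the turn, a rotation vector about the tool's x, y, z in degrees, then the opening, from 0 (shut) to 1 (fully open). A call has 1 to 12 rows; each row shifts and turns the commanded pose from where the row before left it, along the tool's axes as they then stand; what a row does not reach is not made up. A row lasts 1/10 s, in which the tool goes at most 50 mm and 8.59 degrees, less where a joint would pass 70% of its speed; a pose out of reach is approached as far as the arm can. A call with a gripper value outside its range is refused whole. The fingers move at their own pace and stop on an object; the grip force is fixed at half the most. Time passes only in rows, so rows that do not move let the fingers close. It gives the time, the measured TCP pose, the force and the opening at its end, in the units of the state.
- ctrl.get_obs(): the state, without advancing time (a new reading comes with each control period).
- ctrl.get_image(name): name is "scene" or "top"; returns a dict with "img" (400x640x3 uint8, blue, green, red), "K" (3x3 intrinsics, pixels), "dist" ([k1, k2, p1, p2, k3] as OpenCV has them; the pictures are not rectified), "cam_to_world" (4x4, takes a point from camera to world coordinates). Camera axes: x right, y down, z forward; pixel columns grow to the right and rows downward; lengths in mm; the calibration is good to about 2 mm. A picture is of the moment at which its call begins. There is no depth.
- ctrl.close_job(): hands the job in, once; it reports no verdict.
The state is a dict: "t": time; "qpos": joint angles; "qvel": joint speeds; "joint_torque": joint torques, N m; "ee_pos": TCP position; "orientation": TCP orientation; "ft_force": force on the tool from outside, world axes, zero at the start; "moment": the same for the moment, N m; "width": finger opening in mm.
Only numpy, scipy, OpenCV 4.12 (cv2) and the standard library are available. Lean on these libraries where they do the work, as an engineer would, in place of code of your own. Each camera call takes 0.05 s, during which the arm holds its last target. There are 200 camera calls.

## Working session

There is one attempt and no reset: what is moved stays moved. The work goes in short steps, Python scripts to look and compute and a tool call to move; the robot and the scene stay as the last step left them, time stands still between calls to the robot, and variables do not carry over. Pictures are saved under pics/ and viewed, on a budget of 10 in all, crops included, one or two more only if the job needs it, and the job is handed in when it is done.

Besides the shell and the picture viewer there is one more tool, called after "Request:" in YAML: its name, and indented under it one key for each argument. apply_moves: Moves the arm, as the interface text tells. Its arguments: {"type":"object","properties":{"series":{"type":"array","items":{"type":"array","items":{"type":"array","items":{"type":"number"}}}}},"required":["series"]}

```bash
mkdir -p pics; ls; python3 - <<'E'
from workcell import ctrl
import cv2,numpy as np,pickle
d={}
for n in("scene","top"):
    d[n]=ctrl.get_image(n);cv2.imwrite(f"pics/{n}0.png",d[n]["img"]);print(n,d[n]["K"],d[n]["dist"],d[n]["cam_to_world"])
pickle.dump(d,open("im0.pkl","wb"))
o=ctrl.get_obs();print(o)
E
```

```text
pics
scene [[461.32133527   0.         325.82062155]
 [  0.         461.32133527 196.94530473]
 [  0.           0.           1.        ]] [0.04142635 0.         0.         0.         0.        ] [[ 6.18478037e-01  6.55550160e-01 -4.33288478e-01  9.72156682e+02]
 [ 7.85730568e-01 -5.23353297e-01  3.29740506e-01 -1.94474726e+02]
 [-1.06015122e-02 -5.44385262e-01 -8.38768320e-01  8.54240875e+02]
 [ 0.00000000e+00  0.00000000e+00  0.00000000e+00  1.00000000e+00]]
top [[387.37060142   0.         317.99128087]
 [  0.         387.37060142 203.66659425]
 [  0.           0.           1.        ]] [0.00697045 0.         0.         0.         0.        ] [[ 2.72424505e-02 -9.94962070e-01  9.64796778e-02  4.70181416e+02]
 [-9.99436777e-01 -2.52181030e-02  2.21399056e-02  8.97612058e+01]
 [-1.95953318e-02 -9.70284836e-02 -9.95088688e-01  9.35070625e+02]
 [ 0.00000000e+00  0.00000000e+00  0.00000000e+00  1.00000000e+00]]
{'t': 0.1, 'qpos': array([ 1.12704146e+00,  4.23720662e-01,  1.63059864e+00, -1.44487673e-05,
        1.08862568e+00, -1.90158453e-02]), 'qvel': array([ 0.00073785, -0.00073386, -0.00236091,  0.0009491 ,  0.0003708 ,
        0.000774  ]), 'joint_torque': array([-6.30533168e-05, -5.45618033e+01, -2.74324250e+01,  6.45774929e-02,
        1.87791756e-02, -4.92059701e-05]), 'ee_pos': array([257.33364708, 569.03538557, 236.01261845]), 'orientation': array([-6.62101559e-01, -3.07072490e+00,  2.07204604e-03]), 'ft_force': array([-0.11029658, -0.23282707,  0.29326627]), 'moment': array([ 0.02460784, -0.03750248, -0.01025235]), 'width': 87.81438688538599}
```

View pics/scene0.png

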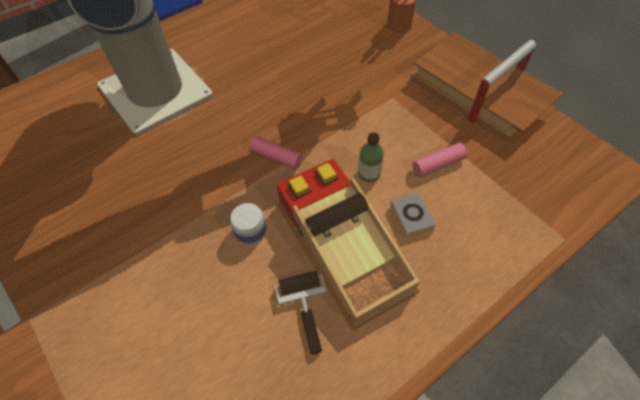

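View pics/top0.png

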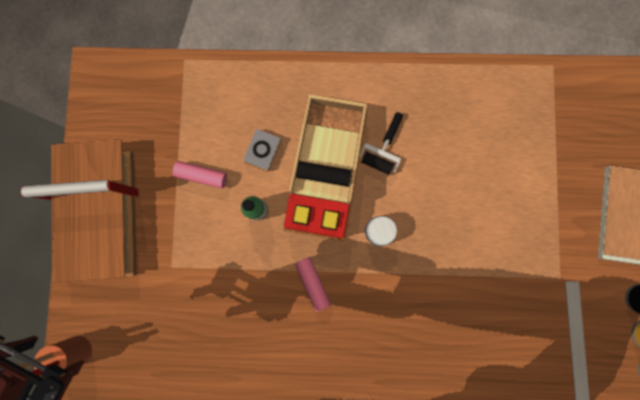

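The black roller is parked at top (323,174) and scene (336,214). Candidates that could be mistaken for it are the pink rollers at top (200,175) and (312,284), and the brayer roll at (380,160). The yellow keys are at top (302,215) and (330,220), on the red box. I'll check this in one enlarged crop that shows both views.

```bash
python3 - <<'E'
import cv2,pickle,numpy as np
d=pickle.load(open("im0.pkl","rb"))
a=cv2.resize(d["top"]["img"][90:245,270:370],None,fx=3.8,fy=3.8,interpolation=cv2.INTER_CUBIC)
b=cv2.resize(d["scene"]["img"][155:255,270:375],None,fx=3.8,fy=3.8,interpolation=cv2.INTER_CUBIC)
c=np.zeros((a.shape[0],a.shape[1]+b.shape[1],3),np.uint8);c[:,:a.shape[1]]=a;c[:b.shape[0],a.shape[1]:]=b
cv2.imwrite("pics/crop.png",c);print(c.shape)
E
```

```text
(589, 779, 3)
```

View pics/crop.png

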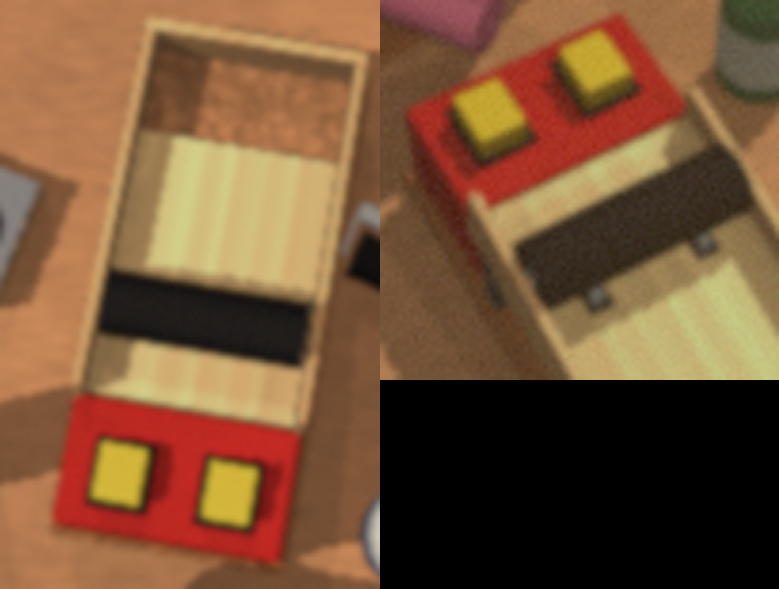

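The crop confirms it: black roller against two grey pins, and two yellow keys. The keys are at crop (121,474) and (231,493) in the top view, and (594,60) and (488,112) in the scene view. Next I fit the rack pose from these points and the box corners.

```bash
cat > h.py <<'E'
import cv2,numpy as np
from scipy.spatial.transform import Rotation as R
def proj(c,P):
    T=np.linalg.inv(c["cam_to_world"])
    return cv2.projectPoints(np.array(P,float).reshape(-1,3),cv2.Rodrigues(T[:3,:3])[0],T[:3,3],c["K"],c["dist"])[0][:,0]
def rack(p,P):
    P=np.array(P,float);return P@R.from_euler('z',p[2]).as_matrix().T+[p[0],p[1],0]
E
python3 - <<'E'
import pickle,numpy as np
from h import *
from scipy.optimize import least_squares
d=pickle.load(open("im0.pkl","rb"))
M=[(-50,32,92),(-50,-32,92),(-5,68.5,75),(-5,-68.5,75),(-85,-68.5,75),(-85,68.5,75)]
t=np.array([(121,474),(231,493),(78,397),(302,430),(283,560),(55,525)])/3.8+[269.6,89.6]
s=(np.array([(594,60),(488,112),(685,103),(475,203),(410,110),(618,14)])-[380,0])/3.8+[269.6,154.6]
f=lambda p,w:np.concatenate([(proj(d[n],rack(p,M))-o).ravel() for n,o in w])
for w in([("top",t)],[("scene",s)],[("top",t),("scene",s)]):
    r=least_squares(f,[500,90,0.1],x_scale=[10,10,.1],args=(w,));print(r.x,np.round(r.fun.reshape(-1,2),1).tolist())
p=r.x;print(rack(p,M[:2]+[(-50,0,92),(202,0,30)]))
q=R.from_rotvec([-6.62101559e-01,-3.0707249,2.07e-3]).as_matrix();print(q)
E
```

```text
[ 5.72304639e+02  1.05437914e+02 -1.27846576e-01] [[0.2, 0.4], [0.2, -0.1], [-0.9, -1.1], [0.7, -0.5], [0.4, 0.9], [-0.7, 0.5]]
[ 5.71300772e+02  1.08010286e+02 -1.38163294e-01] [[0.0, -0.7], [0.4, -1.3], [2.6, 0.7], [-1.0, 3.5], [-2.3, -0.6], [0.3, -2.3]]
[ 5.71968146e+02  1.06712364e+02 -1.32883236e-01] [[-0.5, 0.4], [-0.5, 0.1], [-1.5, -1.2], [0.1, -0.3], [-0.4, 1.1], [-1.4, 0.5], [-0.4, -0.2], [0.0, -0.6], [2.2, 1.1], [-1.3, 4.2], [-2.7, 0.1], [-0.3, -1.9]]
[[526.64870584 145.05487752  92.        ]
 [518.16918541  81.61910107  92.        ]
 [522.40894562 113.3369893   92.        ]
 [772.18731538  79.94887761  30.        ]]
[[-9.11149069e-01  4.12076510e-01 -5.68767414e-04]
 [ 4.12076903e-01  9.11148245e-01 -1.22557912e-03]
 [ 1.31990648e-05 -1.35106119e-03 -9.99999087e-01]]
```

Request:
apply_moves:
  series:
    - [[-3.5, -2.5, 0, 0, 0, 0, 0.57], [-3.5, -2.5, 0, 0, 0, 0, 0.57], [-3.5, -2.5, 0, 0, 0, 0, 0.57], [-3.5, -2.5, 0, 0, 0, 0, 0.57], [-3.5, -2.5, 0, 0, 0, 0, 0.57], [-3.5, -2.5, 0, 0, 0, 0, 0.57], [-3.5, -2.5, 0, 0, 0, 0, 0.57], [-3.5, -2.5, 0, 0, 0, 0, 0.57], [-3.5, -2.5, 0, 0, 0, 0, 0.57], [-3.5, -2.5, 0, 0, 0, 0, 0.57], [-3.5, -2.5, 0, 0, 0, 0, 0.57], [-3.5, -2.5, 0, 0, 0, 0, 0.57]]

```text
t: 1.3
ee_pos: [517.0, 121.3, 236.5]
orientation: [-0.662, -3.071, 0.0]
ft_force: [0.5, -0.1, -0.5]
width: 50.3
```

Request:
apply_moves:
  series:
    - [[-0.8, -0.5, 0, 0, 0, 0, 0.57], [0, 0, 1.5, 0, 0, -4.2, 0.57], [0, 0, 2.0, 0, 0, -4.2, 0.57], [0, 0, 2.0, 0, 0, -4.2, 0.57], [0, 0, 2.0, 0, 0, -4.2, 0.57], [0, 0, 2.0, 0, 0, 0, 0.57], [0, 0, 1.0, 0, 0, 0, 0.57], [0, 0, 0, 0, 0, 0, 0.57]]

```text
t: 2.1
ee_pos: [520.6, 115.4, 130.3]
orientation: [-0.206, -3.132, 0.001]
ft_force: [-0.2, 0.6, 0.1]
width: 49.7
```

```bash
python3 - <<'E'
from workcell import ctrl
import pickle
from h import *
o=ctrl.get_obs();m=R.from_rotvec(o["orientation"]).as_matrix();print(o["ee_pos"],o["width"],m.round(3),o["ft_force"])
p=[571.97,106.7,-.1329]
im={n:ctrl.get_image(n) for n in("scene","top")};pickle.dump(im,open("im1.pkl","wb"))
c=[]
for n,(y0,x0) in(("top",(175,265)),("scene",(130,265))):
    a=cv2.resize(im[n]["img"][y0:y0+80,x0:x0+100],None,fx=4,fy=4,interpolation=cv2.INTER_CUBIC)
    tips=[o["ee_pos"]+m@[0,s*(o["width"]/2+6.75),14] for s in(1,-1)]
    for q,col in((tips,(255,0,255)),(rack(p,[(-50,32,92),(-50,-32,92)]),(255,0,0))):
        for u in proj(im[n],q): cv2.circle(a,tuple(int(v) for v in ((u-[x0,y0]+.5)*4)),3,col,-1)
    c.append(a)
cv2.imwrite("pics/c1.png",np.hstack(c));print(tips,rack(p,[(-50,32,92),(-50,-32,92)]))
E
```

```text
[520.60126806 115.38813801 130.34301559] 49.68824124004691 [[-0.991  0.131 -0.003]
 [ 0.131  0.991 -0.001]
 [ 0.003 -0.001 -1.   ]] [-0.19358821  0.5967726   0.08903378]
[array([524.69849785, 146.70238756, 116.31379818]), array([516.41740766,  84.05916011, 116.37237089])] [[526.65120265 145.04327329  92.        ]
 [518.17061878  81.60763901  92.        ]]
```

View pics/c1.png

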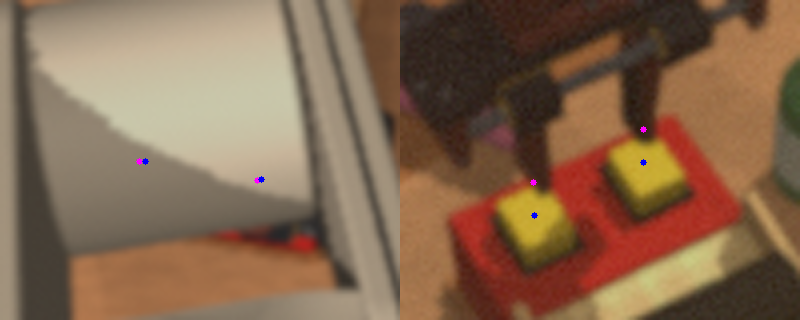

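In the scene crop, both fingertips (at 533,182 and 643,129) hang above the yellow caps (534,215 and 643,162), about 2 mm off centre. I'll correct that and press.

Request:
apply_moves:
  series:
    - [[-0.2, -0.2, 0.5, 0, 0, 0, 0.57], [0, 0, 1.0, 0, 0, 0, 0.57], [0, 0, 0.7, 0, 0, 0, 0.57], [0, 0, 0.4, 0, 0, 0, 0.57], [0, 0, 0.4, 0, 0, 0, 0.57], [0, 0, 0.4, 0, 0, 0, 0.57], [0, 0, 0, 0, 0, 0, 0.57]]

```text
t: 2.9
ee_pos: [523.1, 112.8, 97.5]
orientation: [-0.206, -3.134, 0.001]
ft_force: [-3.0, -0.5, 9.1]
width: 50.0
```

Request:
apply_moves:
  series:
    - [[0, 0, 0.2, 0, 0, 0, 0.57], [0, 0, 0.2, 0, 0, 0, 0.57], [0, 0, 0, 0, 0, 0, 0.57]]

```text
t: 3.2
ee_pos: [523.2, 112.8, 94.3]
orientation: [-0.206, -3.134, 0.0]
ft_force: [-4.1, -1.8, 11.4]
width: 50.4
```

Request:
apply_moves:
  series:
    - [[0, 0, 0.1, 0, 0, 0, 0.57], [0, 0, 0.1, 0, 0, 0, 0.57], [0, 0, 0, 0, 0, 0, 0.57]]

```text
t: 3.5
ee_pos: [523.2, 112.8, 94.1]
orientation: [-0.206, -3.134, 0.0]
ft_force: [-10.3, -2.2, 32.3]
width: 50.3
```

On the stop (32 N for both keys, no further travel). Now I hold for over 2 s.

Request:
apply_moves:
  series:
    - [[0, 0, 0, 0, 0, 0, 0.57], [0, 0, 0, 0, 0, 0, 0.57], [0, 0, 0, 0, 0, 0, 0.57], [0, 0, 0, 0, 0, 0, 0.57], [0, 0, 0, 0, 0, 0, 0.57], [0, 0, 0, 0, 0, 0, 0.57], [0, 0, 0, 0, 0, 0, 0.57], [0, 0, 0, 0, 0, 0, 0.57], [0, 0, 0, 0, 0, 0, 0.57], [0, 0, 0, 0, 0, 0, 0.57], [0, 0, 0, 0, 0, 0, 0.57], [0, 0, 0, 0, 0, 0, 0.57]]

```text
t: 4.7
ee_pos: [523.2, 112.8, 94.1]
orientation: [-0.206, -3.134, 0.0]
ft_force: [-9.6, -2.6, 32.0]
width: 50.0
```

Request:
apply_moves:
  series:
    - [[0, 0, 0, 0, 0, 0, 0.57], [0, 0, 0, 0, 0, 0, 0.57], [0, 0, 0, 0, 0, 0, 0.57], [0, 0, 0, 0, 0, 0, 0.57], [0, 0, 0, 0, 0, 0, 0.57], [0, 0, 0, 0, 0, 0, 0.57], [0, 0, 0, 0, 0, 0, 0.57], [0, 0, 0, 0, 0, 0, 0.57], [0, 0, 0, 0, 0, 0, 0.57], [0, 0, 0, 0, 0, 0, 0.57]]

```text
t: 5.7
ee_pos: [523.2, 112.8, 94.1]
orientation: [-0.207, -3.134, 0.0]
ft_force: [-10.3, -2.5, 31.1]
width: 50.0
```

```bash
python3 - <<'E'
from workcell import ctrl
import cv2
cv2.imwrite("pics/s2.png",cv2.resize(ctrl.get_image("scene")["img"][120:330,220:460],None,fx=2.5,fy=2.5))
E
```

```text
(no output)
```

View pics/s2.png

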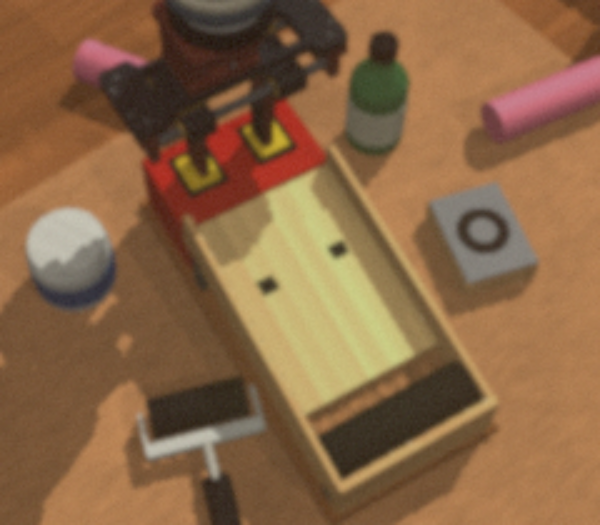

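The picture shows the roller lying in the tray at (405,415), both keys down at (197,172) and (267,138), and both pins sunk at (268,285) and (338,249). The keys have been on the stop for about 2.3 s, so I release them straight up.

Request:
apply_moves:
  series:
    - [[0, 0, -0.4, 0, 0, 0, 0.57], [0, 0, -0.6, 0, 0, 0, 0.57], [0, 0, -0.8, 0, 0, 0, 0.57], [0, 0, -1.5, 0, 0, 0, 0.57], [0, 0, -2.5, 0, 0, 0, 0.57], [0, 0, -3, 0, 0, 0, 0.57], [0, 0, -3, 0, 0, 0, 0.57], [0, 0, -3, 0, 0, 0, 0.57], [0, 0, -2, 0, 0, 0, 0.57], [0, 0, 0, 0, 0, 0, 0.57], [0, 0, 0, 0, 0, 0, 0.57], [0, 0, 0, 0, 0, 0, 0.57]]

```text
t: 6.95
ee_pos: [522.7, 112.8, 258.2]
orientation: [-0.206, -3.133, 0.001]
ft_force: [-0.5, -0.2, -0.1]
width: 49.8
```

```bash
python3 - <<'E'
from workcell import ctrl
import cv2
cv2.imwrite("pics/s3.png",cv2.resize(ctrl.get_image("scene")["img"][120:360,220:460],None,fx=2.5,fy=2.5))
E
```

```text
(no output)
```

View pics/s3.png

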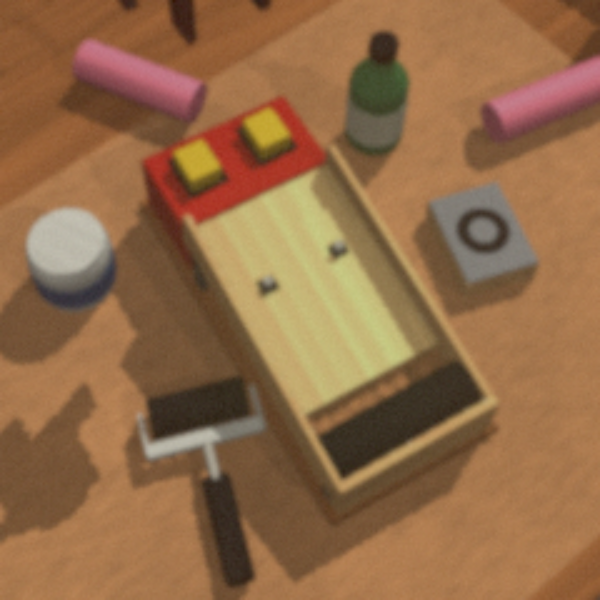

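Both keys are back up at (197,165) and (267,132), and the pins are up again. The roller rests in the tray at (405,415), the bystanders haven't moved, and the gripper is clear.

```bash
python3 -c "
from workcell import ctrl
print(ctrl.close_job())"
```

```text
the job is handed in; nothing more can be done
None
```

The black roller ran down the ramp and is resting in the catch tray, and the job is handed in at about t = 7 s.

- **Press:** I pressed both yellow keys together, one fingertip on each, down to their stops. The wrist read about 32 N in total with no further travel. I held them there for about 2.3 s, until a picture showed the roller lying in the tray.
- **Release:** I lifted straight up to about 150 mm above the keys. The last picture shows both keys and both pins back up and the roller still in the tray. The tin, bottle, block, hand roller and pink look-alikes appear unmoved. The wrist force was back to about 0 N.
- **Disagreement:** the two cameras' estimates of the rack position differed by about 2.5 mm, and some box corners in the scene picture fitted poorly. The scene close-up showed the fingertips over the key caps, so this did not matter.

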